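# Hold a calibration target home under the nest's lip

## Task

Pick up the calibration target (the small black plate with the white dotted face, lying loose in front; not the one at the far back corner) and lay it dots up on the narrow deck of the blue-footed nest, then slide it short edge first under the lip, pushing the hidden spring clip back until you feel it fully home against the stops, without forcing it. The clip pushes it out again, so finish with the gripper still holding it pressed home, flat and square, for the camera exposure. Leave the loupe, the lens cap and the brass weight where they are.

Things in the scene. Friction and masses are not known exactly. Their poses are not given: they have to be found in the camera images.
- calibration_target: Calibration target: flat black plate with a white dotted face, 45 x 60 mm and 9 mm thick (solid 8 mm), about 85 g, loose, lying dots up on the table. Origin: centre of its underside; x along its 45 mm width, y along its 60 mm length, z up out of the dots. Symmetric end for end. Grip it by its two long sides, across the 45 mm width.
- nest: Nest fixed to the table: blue foot plate 120 (x) x 100 (y) x 6 mm, on it an aluminium deck 34 mm wide (y), x -52 to +32 mm, top z = 20 mm; it is narrower than the target, so fingers may hang down beside it. Lip at the +x end. Origin: centre of the foot plate's underside; the target is pushed along +x (roughly away from the robot, yaw differs from run to run), z up.
- lip (a point): Middle of the lip's lower front edge: x = +22, z = 32 mm of the nest, 12 mm over the deck; axes as the nest's. The lip is 66 mm wide (y), its top 39.5 mm over the table with screws. A flared-up mouth 36 mm wide reaches 8 mm forward. Below it, cheeks 50 mm apart, flared to about 60 mm apart 6 mm in front of the lip, and two fixed stops 10 mm behind this point.
- home (a point): Point on the nest's deck, at x = +2, y = 0, z = +20 mm of the nest, axes as the nest's: here lies the centre of the target's underside (its origin) when it is fully home, its 60 mm length along x, its leading short edge against the stops and 10 mm of it under the lip.
- clip (a joint): Brass spring clip hidden under the lip between the stops, slides along the nest's +x: 0 = sprung out, 7 mm in front of the stops; about 0.007 (m) = target home against the stops. It pushes back with about 3.6 N at first touch and 8 N at home (600 N/m).
- loupe: Bystander: black eye loupe, 39 mm across, 36 mm tall, loose. Origin: centre of its underside.
- lens_cap: Bystander: black round lens cap, 62 mm across, 12 mm tall, loose. Origin: centre of its underside.
- weight: Bystander: brass knobbed weight, 26 mm across, 30 mm tall, loose. Origin: centre of its underside.
Things that resemble listed ones, but are neither listed nor needed, are in the scene too. There is more than one size of the nest; the one meant has the size given above.

How it is judged:
By the outcome, as a careful person would: the job done as asked, in the order asked, and still so for the second after the job is handed in, while the arm keeps its last pose, push and grip.
It also fails if it takes over 45 s, if anything falls off the work surface, if the arm or the gripper's body presses on something with over 40 N, if the wrist force passes 120 N, or if a joint passes its speed limit or range.

## Robot

A 6-joint arm with a two-finger parallel gripper is mounted at the origin on a cart in front of the work surface, level with it; the furniture and walls round the work are solid. World frame = base frame: x ahead of the robot, y to its left, z up, the work surface at z = 0. Lengths are in m, angles in degrees, forces in N, time in s.
With the tool pointing down it reaches from about 0.35 to 0.875 m from the base axis. Payload 4.2 kg.
Tool frame: the origin (TCP) lies between the finger pads; the fingertips stand 8 mm ahead of it and the grasp point (between the pads) lies 11 mm behind it (manip.tip_extent is the distance from the TCP to the fingertips, in m); z points along the fingers, y is the line along which they close (so a half turn about z gives the same grasp; the last joint's range is limited). The gripper opens to 85 mm and grips with 20 to 120 N. Pads are 22 mm wide; open, the fingers measure 114 mm over their backs; the gripper's body (76 mm by 85 mm) begins 54 mm behind the grasp point. The pads swing forward as they close: fully open they stand 13 mm farther back than shut.
Start: joints at [14.817, 22.042, 0.453, 0, -68.411, -14.817], TCP at [0.625, 0, 0.239] pointing down, gripper open.
Joint ranges: [-179.83, 179.83], [-69.29, 118.12], [-61.27, 80.66], [-181.25, 117.63], [-171.15, -9.14], [-177.46, 177.46]. Speed limits (degrees/s): [159.86, 159.86, 180, 180, 180, 180].

## Interface

Orientations are given as a 3x3 rotation matrix whose columns are the frame's x, y, z axes.
In Python, from cell import manip gives the robot as it stands. The module is installed in compiled form; this text tells all that it offers.
- The arm moves only by the tool arm_command, never from a script. Its argument "series" is a list of rows, each a list of 6 numbers: the shift along the tool's x, y, z in mm, then the turn, a rotation vector about the tool's x, y, z in rad. In form: [[dx, dy, dz, rx, ry, rz], ...]. A call has 1 to 5 rows; each row shifts and turns the commanded pose from where the row before left it, along the tool's axes as they then stand; what a row does not reach is not made up. A row lasts 1/10 s, in which the tool goes at most 50 mm and 8.59 degrees, less where a joint would pass 70% of its speed; a pose out of reach is approached as far as the arm can. A call is refused whole if a number of a shift passes 50 or a number of a turn 0.15, either way. A call with a gripper value outside its range is refused whole. "grip" is the closure, from -1 (fully open) to 1 (shut), set as the call begins (left out, the last holds). The fingers move at their own pace and stop on an object; "newtons" is the grip in N (left out, the last holds). Time passes only in rows, so rows that do not move let the fingers close. It gives the time, the measured TCP pose, the force, the opening and the grip force at its end, in the units of the state.
- manip.read_state(): the state, without advancing time (a new reading comes with each control period).
- manip.camera(name): name is "scene" or "side" or "wrist"; returns a dict with "image" (480x640x3 uint8, red, green, blue), "mtx" (3x3 intrinsics, pixels), "cam_to_world" (4x4, takes a point from camera to world coordinates). Camera axes: x right, y down, z forward; pixel columns grow to the right and rows downward; lengths in m; the calibration is good to about 2 mm. A picture is of the moment at which its call begins. There is no depth.
- manip.sign_off(): hands the job in; it is judged then, once.
The state is a dict: "time": time; "qpos": joint angles; "joint_velocities": joint speeds; "joint_efforts": joint torques, N m; "ee_pos": TCP position; "ee_rot": TCP orientation; "wrist_force": force on the tool from outside, world axes, zero at the start; "wrist_torque": the same for the moment, N m; "gripper_width": opening from 0.0 (shut) to 1.0 (fully open); "finger_force": force on a finger pad.
Only numpy, scipy, OpenCV 4.12 (cv2) and the standard library are available. Lean on these libraries where they do the work, as an engineer would, in place of code of your own. Each camera call takes 0.05 s, during which the arm holds its last target. There are 200 camera calls.

## Working session

There is one attempt and no reset: what is moved stays moved. The work goes in short steps, Python scripts to look and compute and a tool call to move; the robot and the scene stay as the last step left them, time stands still between calls to the robot, and variables do not carry over. Pictures are saved under pics/ and viewed, at most 10 in all, crops included, and the job is handed in when it is done.

Besides the shell and the picture viewer there is one more tool, called after "Emit:" by a JSON object that holds its "api" and its "payload". arm_command: Moves the arm, as the interface text tells. Its arguments: {"type":"object","properties":{"series":{"type":"array","items":{"type":"array","items":{"type":"number"}}},"grip":{"type":"number"},"newtons":{"type":"number"}},"required":["series"]}

```bash
mkdir -p pics; cat > h.py <<'E'
import numpy as np, cv2
from cell import manip
def snap(n,tag):
    c=manip.camera(n); cv2.imwrite(f'pics/{tag}.png',c['image'][:,:,::-1]); np.savez(f'pics/{tag}.npz',m=c['mtx'],T=c['cam_to_world']); return c
def ray(tag,u,v):
    d=np.load(f'pics/{tag}.npz'); r=d['T'][:3,:3]@np.linalg.solve(d['m'],[u,v,1]); return d['T'][:3,3],r
def onz(tag,u,v,z):
    o,r=ray(tag,u,v); return o+r*(z-o[2])/r[2]
def tri(obs):
    A=0;b=0
    for t,u,v in obs:
        o,r=ray(t,u,v); r=r/np.linalg.norm(r); P=np.eye(3)-np.outer(r,r); A=A+P; b=b+P@o
    p=np.linalg.solve(A,b)
    e=[]
    for t,u,v in obs:
        q=proj(t,p); e.append(np.hypot(q[0]-u,q[1]-v))
    return p,np.round(e,1)
def proj(t,p):
    d=np.load(f'pics/{t}.npz'); c=np.linalg.inv(d['T'])@np.r_[p,1]; q=d['m']@c[:3]; return q[:2]/q[2]
E
python3 -c "
from h import *
for n in ['scene','side','wrist']: c=snap(n,n+'0'); print(n,c['mtx'][0,0],c['cam_to_world'].round(3).tolist())
print(manip.read_state())
a=[cv2.imread(f'pics/{n}0.png') for n in ['scene','side']]
"
```

```text
scene 583.878559990221 [[0.805, -0.399, 0.438, 0.036], [-0.592, -0.521, 0.615, -0.683], [-0.018, -0.755, -0.656, 0.765], [0.0, 0.0, 0.0, 1.0]]
side 442.95057073885386 [[-0.864, -0.26, 0.432, 0.162], [-0.504, 0.423, -0.753, 0.672], [0.013, -0.868, -0.496, 0.497], [0.0, 0.0, 0.0, 1.0]]
wrist 355.835781041799 [[-1.0, 0.003, -0.001, 0.625], [0.002, 0.945, 0.327, -0.085], [0.002, 0.327, -0.945, 0.373], [0.0, 0.0, 0.0, 1.0]]
{'time': 0.15, 'qpos': array([ 1.48149204e+01,  2.20822813e+01,  3.96436469e-01, -1.82053672e-02,
       -6.84126687e+01, -1.48162861e+01]), 'joint_velocities': array([ 0.02778573, -0.15839213,  0.32634012,  0.14055453, -0.14384254,
        0.03829843]), 'joint_efforts': array([-6.03353892e-04, -3.92678475e+01,  1.88581592e+01,  4.18858320e+00,
       -3.39302780e-03,  5.70479813e-06]), 'ee_pos': array([ 6.24563443e-01, -1.55929244e-05,  2.38452627e-01]), 'ee_rot': array([[-1.40860054e-04, -9.99998480e-01, -1.73775871e-03],
       [-9.99999978e-01,  1.41127887e-04, -1.54003788e-04],
       [ 1.54248800e-04,  1.73773698e-03, -9.99998478e-01]]), 'wrist_force': array([ 0.00631436, -0.94317532,  0.02675133]), 'wrist_torque': array([-0.01773446, -0.01178686, -0.01994804]), 'finger_force': 0.0, 'gripper_width': 0.9998614689279247}
```

View pics/scene0.png

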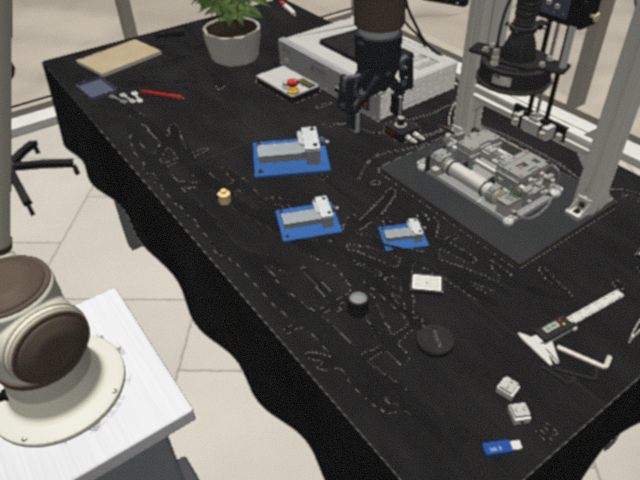

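View pics/wrist0.png

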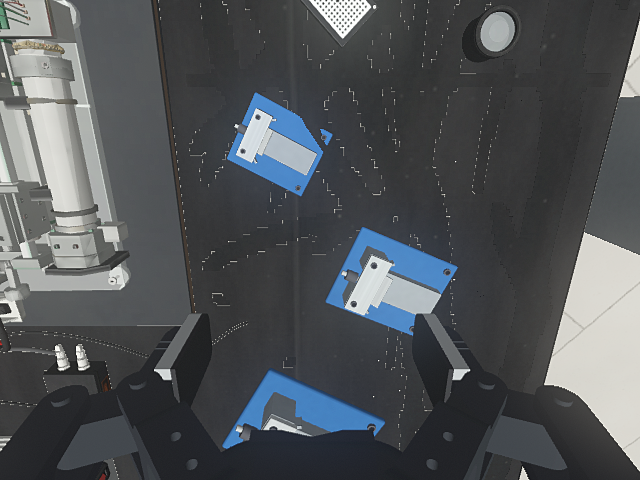

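View pics/side0.png

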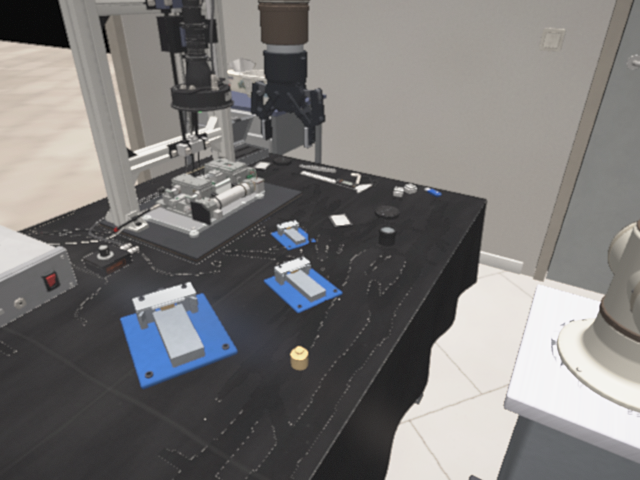

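The scene view shows three blue nests at (290,157), (309,222) and (403,235). The loose target is at (427,283), the loupe at (358,302), the lens cap at (435,340) and the weight at (224,196). A target lookalike stands at the far back, at side (262,165). The wrist view shows the nests at (390,280), (278,145) and (300,420), with the target at (342,15). Next I measure the nest sizes.

```bash
python3 -c "
from h import *
def q(t,P,z):
    X=[onz(t,u,v,z) for u,v in P]; print(t,[x.round(3)[:2].tolist() for x in X],[round(np.linalg.norm(X[i]-X[(i+1)%len(X)])*1e3) for i in range(len(X))])
q('wrist0',[(362,228),(457,268),(417,336),(326,302)],.006)
q('wrist0',[(256,93),(333,131),(301,195),(228,158)],.006)
q('wrist0',[(270,371),(385,424)],.006)
q('side0',[(121,333),(204,295),(235,347),(150,382)],.006)
q('side0',[(265,290),(313,264),(340,291),(297,309)],.006)
q('scene0',[(252,142),(326,138),(329,170),(258,174)],.006)
q('scene0',[(275,210),(331,203),(341,234),(283,240)],.006)
q('scene0',[(410,284),(414,274),(443,276),(441,292)],.009)
print(onz('side0',262,165,0),onz('scene0',427,283,.009),onz('side0',340,220,.009),onz('wrist0',342,15,.009))
for n,(u,v) in dict(loupe=(358,310),cap=(435,342),wt=(224,203)).items(): print(n,onz('scene0',u,v,0))
"
```

```text
wrist0 [[0.57, 0.025], [0.462, 0.072], [0.498, 0.161], [0.608, 0.115]] [118, 96, 119, 97]
wrist0 [[0.677, -0.109], [0.603, -0.074], [0.635, -0.011], [0.708, -0.049]] [82, 71, 82, 68]
wrist0 [[0.677, 0.211], [0.528, 0.297]] [172, 172]
side0 [[0.716, 0.358], [0.674, 0.212], [0.537, 0.287], [0.595, 0.405]] [152, 156, 131, 131]
side0 [[0.588, 0.141], [0.558, 0.018], [0.466, 0.071], [0.506, 0.158]] [127, 106, 95, 83]
scene0 [[0.597, 0.424], [0.75, 0.328], [0.675, 0.213], [0.538, 0.298]] [181, 138, 161, 139]
scene0 [[0.499, 0.164], [0.606, 0.112], [0.562, 0.019], [0.461, 0.074]] [119, 103, 115, 98]
scene0 [[0.576, -0.169], [0.599, -0.154], [0.637, -0.19], [0.606, -0.216]] [27, 52, 41, 56]
[ 1.00811150e+00 -4.07559830e-01 -5.55111512e-17] [ 0.60147969 -0.1853223   0.009     ] [ 0.60186689 -0.18092292  0.009     ] [ 0.5970396  -0.17250968  0.009     ]
loupe [ 0.46786948 -0.1547029   0.        ]
cap [ 5.25157359e-01 -2.86001251e-01  1.11022302e-16]
wt [0.42863152 0.25795695 0.        ]
```

The middle nest (wrist (390,280)) measures 118 x 97 mm, so it is the right one. The other two are 82 x 70 mm and about 172 mm long. Next I move the wrist camera over the target.

Emit:
{"api": "arm_command", "payload": {"series": [[40, 5, 0, 0, 0, 0], [40, 10, 0, 0, 0, 0], [40, 10, 0, 0, 0, 0], [20, 0, 0, 0, 0, 0], [0, 0, 0, 0, 0, 0]]}}

```text
time: 0.65
ee_pos: [0.5993, -0.1425, 0.2389]
ee_rot: [[-0.004, -1.0, -0.001], [-1.0, 0.004, -0.0], [0.0, 0.001, -1.0]]
wrist_force: [-0.3, 1.1, 0.2]
gripper_width: 1.002
finger_force: 0.0
```

```bash
python3 -c "
from h import *
snap('wrist','wrist1'); print(manip.read_state()['ee_pos'], proj('wrist1',[.6,-.18,.009]))"
```

```text
[ 0.59955048 -0.14116061  0.23887883] [310.74852997 169.18786367]
```

Emit:
{"api": "arm_command", "payload": {"series": [[30, 0, 40, 0, 0, 0], [20, 0, 40, 0, 0, 0], [0, 0, 0, 0, 0, 0]]}}

```text
time: 1.0
ee_pos: [0.596, -0.1899, 0.1526]
ee_rot: [[-0.003, -1.0, -0.013], [-1.0, 0.003, 0.003], [-0.003, 0.013, -1.0]]
wrist_force: [-0.7, -0.5, -0.1]
gripper_width: 1.001
finger_force: 0.0
```

```bash
python3 -c "
from h import *
snap('wrist','wrist2'); print(manip.read_state()['ee_pos'], proj('wrist2',[.6,-.18,.009]))
a=cv2.imread('pics/wrist1.png');b=cv2.imread('pics/wrist2.png');c=[]
o=[]
for t,i in(('wrist1',a),('wrist2',b)):
    u,v=proj(t,[.6,-.18,.009]).astype(int); x=max(u-65,0);y=max(v-75,0); o.append((x,y)); c.append(cv2.resize(i[y:y+150,x:x+130],None,fx=3,fy=3,interpolation=2)[:450,:390])
print(o); cv2.imwrite('pics/tc.png',np.hstack(c))"
```

```text
[ 0.59829633 -0.18968585  0.15613563] [304.93055423 240.68794902]
[(np.int64(245), np.int64(94)), (np.int64(239), np.int64(165))]
```

View pics/tc.png

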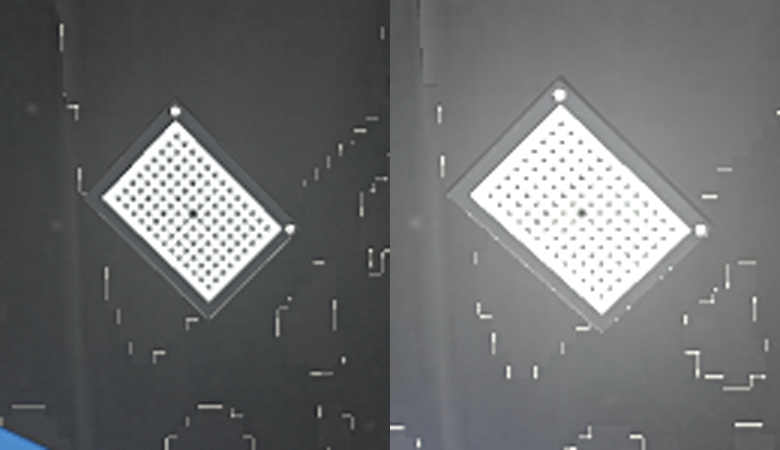

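The crop shows the target dots up and tilted about 45°, with its centre dot at wrist1 (309.3,165.3) and wrist2 (303,235.7).

```bash
python3 -c "
from h import *
L=np.array([(193,214),(176,122),(282,230),(209,302),(103,197)])/3+[245,94]
R=(np.array([(582,212),(560,105),(690,231),(602,315),(470,195)])-[390,0])/3+[239,165]
P=[]
for l,r in zip(L,R):
    p,e=tri([('wrist1',*l),('wrist2',*r)]); P.append(p); print(p.round(4),e)
P=np.array(P); print(np.linalg.norm(np.diff(P[[1,2,3,4,1]],axis=0),axis=1))
for t,Q in(('wrist1',L),('wrist2',R)):
    X=np.array([onz(t,u,v,.0085) for u,v in Q]); d=X[2]-X[1]+X[3]-X[4]; print(X[0],X[1:].mean(0),np.degrees(np.arctan2(d[1],d[0])),np.linalg.norm(np.diff(X[[1,2,3,4,1]],axis=0),axis=1))
s=manip.read_state(); print(s['ee_pos'],s['ee_rot'])
"
```

```text
[ 0.6015 -0.1835  0.0065] [0.1 0.1]
[ 0.607  -0.2134  0.0051] [0.2 0.2]
[ 0.5715 -0.1782  0.0077] [0.2 0.2]
[ 0.5962 -0.1542  0.0103] [0.1 0.1]
[ 0.6316 -0.1897  0.0099] [0.2 0.3]
[0.05003176 0.03453727 0.05019807 0.03445284]
[ 0.60140574 -0.1837872   0.0085    ] [ 0.60142272 -0.18378325  0.0085    ] 134.94547493763912 [0.04991455 0.03481917 0.0503117  0.03441679]
[ 0.60154635 -0.18421238  0.0085    ] [ 0.60175435 -0.18381899  0.0085    ] 134.7378168458492 [0.05015018 0.03501639 0.05070243 0.03517289]
[ 0.59829633 -0.18968585  0.15613563] [[-7.76285004e-04 -9.99974746e-01 -7.06432247e-03]
 [-9.99999423e-01  7.71021236e-04  7.47812858e-04]
 [-7.42347230e-04  7.06489891e-03 -9.99974768e-01]]
```

```bash
cat >> h.py <<'E'
from scipy.spatial.transform import Rotation as Rn
def goal(xy,z,yawx):
    # tool x along world yaw (deg), z down; print shift (mm, tool axes now) and turn
    a=np.radians(yawx); X=np.array([np.cos(a),np.sin(a),0]); Z=np.array([0,0,-1.]); G=np.c_[X,np.cross(Z,X),Z]
    s=manip.read_state(); R=s['ee_rot']
    print('shift',(R.T@(np.r_[xy,z]-s['ee_pos'])*1e3).round(1),'turn',Rn.from_matrix(R.T@G).as_rotvec().round(4),'ee',s['ee_pos'].round(4),'F',s['wrist_force'].round(1),'t',s['time'],'w',s['gripper_width'],'ff',s['finger_force'])
E
echo
```

Emit:
{"api": "arm_command", "payload": {"series": [[0, 0, 0, 0, 0, -0.15], [0, 0, 0, 0, 0, -0.15], [0, 0, 20, 0, 0, -0.15], [0, 0, 20, 0, 0, -0.15], [0, 0, 20, 0, 0, -0.15]], "newtons": 50}}

```text
time: 1.55
ee_pos: [0.6022, -0.1885, 0.1016]
ee_rot: [[0.688, -0.726, 0.005], [-0.726, -0.688, -0.001], [0.004, -0.003, -1.0]]
wrist_force: [0.7, 0.1, -0.9]
gripper_width: 0.999
finger_force: 0.0
```

Emit:
{"api": "arm_command", "payload": {"series": [[0, 0, 20, 0, 0, -0.035], [0, 0, 0, 0, 0, 0], [0, 0, 0, 0, 0, 0]]}}

```text
time: 1.85
ee_pos: [0.6016, -0.1891, 0.0812]
ee_rot: [[0.708, -0.707, 0.003], [-0.707, -0.708, -0.001], [0.003, -0.001, -1.0]]
wrist_force: [0.8, -0.3, 0.6]
gripper_width: 1.002
finger_force: 0.0
```

```bash
python3 -c "
from h import *
print(manip.tip_extent);goal([.5973,-.1798],.012,-45.2)"
```

```text
0.008
shift [-9.8 -3.5 69.2] turn [-0.0013 -0.0025  0.0042] ee [ 0.6016 -0.1891  0.0812] F [ 0.8 -0.3  0.6] t 1.85 w 1.0021513354108498 ff 0.0
```

Emit:
{"api": "arm_command", "payload": {"series": [[-10, -3.5, 30, 0, 0, 0], [0, 0, 29, 0, 0, 0.004], [0, 0, 0, 0, 0, 0], [0, 0, 0, 0, 0, 0], [0, 0, 0, 0, 0, 0]], "grip": -0.3}}

```text
time: 2.35
ee_pos: [0.5975, -0.1806, 0.0229]
ee_rot: [[0.704, -0.71, 0.005], [-0.71, -0.704, -0.001], [0.004, -0.003, -1.0]]
wrist_force: [-0.0, 0.3, 0.6]
gripper_width: 0.651
finger_force: 0.0
```

```bash
python3 -c "
from h import *
snap('wrist','w3');goal([.5973,-.1798],.010,-45.2)"
```

```text
shift [-0.6 -0.6 12.8] turn [-0.0028 -0.0037 -0.0005] ee [ 0.5972 -0.1806  0.0228] F [ 0.4  0.3 -0.2] t 2.4 w 0.6535621891744731 ff 0.0
```

View pics/w3.png

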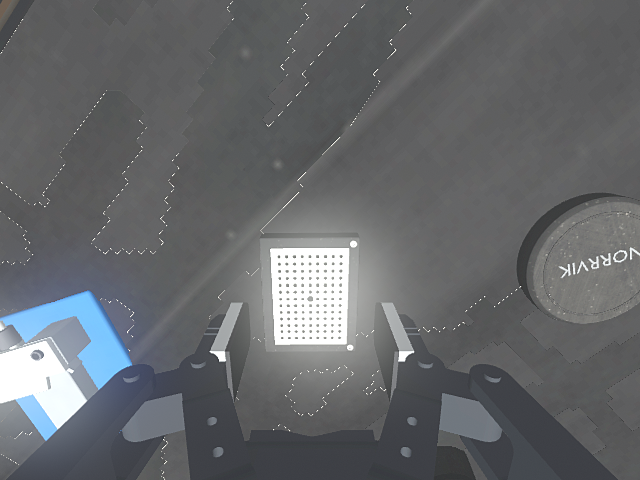

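The picture shows the plate between the open fingers, its centre dot at (310,298) and square to the pads at (230,330) and (395,330). I descend next.

Emit:
{"api": "arm_command", "payload": {"series": [[-0.5, -0.5, 8, 0, -0.003, 0], [0, 0, 3, 0, 0, 0], [0, 0, 2, 0, 0, 0], [0, 0, 0, 0, 0, 0]]}}

```text
time: 2.8
ee_pos: [0.5951, -0.1797, 0.0068]
ee_rot: [[0.704, -0.71, -0.003], [-0.71, -0.704, 0.002], [-0.004, 0.001, -1.0]]
wrist_force: [-0.3, -0.8, -0.2]
gripper_width: 0.654
finger_force: 0.0
```

Emit:
{"api": "arm_command", "payload": {"series": [[0, 0, 2, 0, 0, 0], [0, 0, 0, 0, 0, 0], [0, 0, 0, 0, 0, 0]]}}

```text
time: 3.1
ee_pos: [0.5954, -0.1797, 0.0053]
ee_rot: [[0.704, -0.71, -0.002], [-0.71, -0.704, 0.002], [-0.003, 0.0, -1.0]]
wrist_force: [0.1, 0.4, -0.5]
gripper_width: 0.651
finger_force: 0.0
```

Emit:
{"api": "arm_command", "payload": {"series": [[1, 0, -0.5, 0, 0, 0], [0, 0, 0, 0, 0, 0], [0, 0, 0, 0, 0, 0], [0, 0, 0, 0, 0, 0], [0, 0, 0, 0, 0, 0]], "grip": 0.9}}

```text
time: 3.6
ee_pos: [0.5966, -0.1805, 0.0063]
ee_rot: [[0.704, -0.71, -0.001], [-0.71, -0.704, 0.002], [-0.002, -0.001, -1.0]]
wrist_force: [0.0, -0.2, 4.4]
gripper_width: 0.506
finger_force: 53.8
```

Emit:
{"api": "arm_command", "payload": {"series": [[0, 0, 0, 0, 0, 0], [0, 0, -5, 0, 0, 0], [0, 0, -20, 0, 0, 0], [0, 0, 0, 0, 0, 0]]}}

```text
time: 4.0
ee_pos: [0.5973, -0.1807, 0.0325]
ee_rot: [[0.704, -0.71, 0.001], [-0.71, -0.704, 0.002], [-0.0, -0.002, -1.0]]
wrist_force: [0.3, -0.4, -0.2]
gripper_width: 0.507
finger_force: 51.4
```

Emit:
{"api": "arm_command", "payload": {"series": [[0, 0, -40, 0, 0, 0], [-20, -10, -40, 0, 0, 0], [-40, -20, -20, 0, 0, 0], [-40, -20, 0, 0, 0, 0], [-40, -20, 0, 0, 0, 0]]}}

```text
time: 4.5
ee_pos: [0.5466, -0.0307, 0.1312]
ee_rot: [[0.703, -0.711, -0.002], [-0.711, -0.703, 0.003], [-0.003, -0.001, -1.0]]
wrist_force: [0.2, 0.0, -0.7]
gripper_width: 0.504
finger_force: 51.4
```

Emit:
{"api": "arm_command", "payload": {"series": [[-40, -20, 0, 0, 0, 0], [-40, -20, 0, 0, 0, 0], [-40, -20, 0, 0, 0, 0], [0, 0, 0, 0, 0, -0.15], [0, 0, 0, 0, 0, -0.15]]}}

```text
time: 5.0
ee_pos: [0.5045, 0.0969, 0.1307]
ee_rot: [[0.887, -0.463, -0.004], [-0.463, -0.887, 0.002], [-0.004, -0.0, -1.0]]
wrist_force: [0.2, -0.5, -0.8]
gripper_width: 0.506
finger_force: 51.4
```

Emit:
{"api": "arm_command", "payload": {"series": [[0, 0, 0, 0, 0, -0.075], [0, 0, 0, 0, 0, 0], [0, 0, 0, 0, 0, 0]]}}

```text
time: 5.3
ee_pos: [0.5052, 0.0953, 0.1309]
ee_rot: [[0.914, -0.405, -0.003], [-0.405, -0.914, 0.002], [-0.004, -0.0, -1.0]]
wrist_force: [0.1, 0.3, 0.1]
gripper_width: 0.51
finger_force: 51.4
```

```bash
python3 -c "
from h import *
snap('wrist','w4');snap('scene','s4');snap('side','d4');goal([.501,.107],.12,-23.5)"
```

```text
shift [-8.8 -8.9 11.3] turn [-0.0008  0.0032 -0.006 ] ee [0.5055 0.0953 0.1313] F [-0.4 -0.4 -0.8] t 5.45 w 0.5121979455909994 ff 51.38541877269745
```

View pics/w4.png

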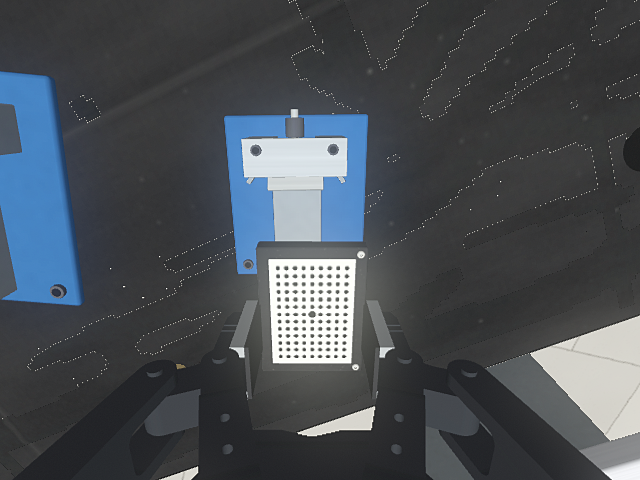

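The picture shows the plate held square between the pads (centre dot (312,314)). The nest ahead has foot corners (224,116) and (367,114), lip (242..347,137..177), and deck edges at columns 274 and 321. I enlarge it to measure.

```bash
python3 -c "
from h import *
a=cv2.imread('pics/w4.png')[105:285,215:375];b=cv2.imread('pics/wrist0.png')[220:345,320:465]
a=cv2.resize(a,None,fx=2.5,fy=2.5,interpolation=2);b=cv2.resize(b,None,fx=2.5,fy=2.5,interpolation=2)
o=np.zeros((450,765,3),np.uint8);o[:,:400]=a;o[:b.shape[0],402:402+b.shape[1]]=b;cv2.imwrite('pics/c4.png',o)"
```

```text
(no output)
```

View pics/c4.png

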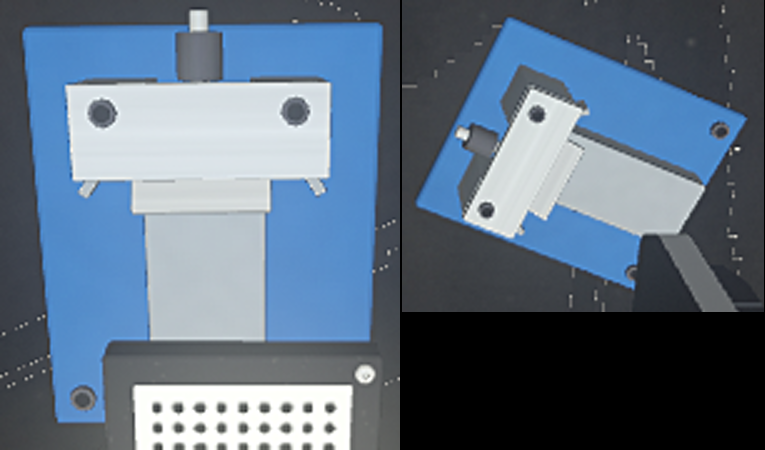

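The crop shows the nest corners at crop (24,29), (381,25) and (57,422) in w4, and (417,204), (508,17) and (745,119) in wrist0. The lip front corners are at (71,180) and (329,180), and the deck edges at columns 146-152 and 265.

```bash
cat > fit.py <<'E'
from h import *
from scipy.optimize import least_squares
A=lambda u,v:(u/2.5+215,v/2.5+105)
B=lambda u,v:((u-402)/2.5+320,v/2.5+220)
W4=[((60,50,6),A(24,29)),((60,-50,6),A(381,25)),((-60,50,6),A(57,422)),((22,33,None),A(71,180)),((22,-33,None),A(329,180))]
W0=[((60,50,6),B(417,204)),((60,-50,6),B(508,17)),((-60,-50,6),B(745,119)),((22,-33,None),B(583,108)),((22,33,None),B(517,237)),((-52,-17,20),B(704,186))]
def P(p,m):
    m=[p[4] if c is None else c for c in m]; c,s=np.cos(p[2]),np.sin(p[2]); x,y,z=np.array(m)/1e3
    return np.array([p[0]+c*x-s*y,p[1]+s*x+c*y,p[3]+z])
def fit(D):
    f=lambda p:np.r_[np.concatenate([proj(t,P(p,m))-q for t,L in D for m,q in L]),(p[4]-37.5)*.3,p[3]*1e3*.3]
    r=least_squares(f,[.534,.093,-.41,0,37],x_scale=[.01,.01,.1,.01,5]); p=r.x
    print([t for t,_ in D],p[:2].round(4),'yaw',np.degrees(p[2]).round(2),'z0 mm',(p[3]*1e3).round(1),'lip',p[4].round(1),'res',r.fun.round(1))
    return p
fit([('w4',W4)]);fit([('wrist0',W0)]);p=fit([('w4',W4),('wrist0',W0)])
# deck centre line check in w4
for v in(213,340):
    l,r={213:(146,265),340:(152,265)}[v]
    for u in(l,r):
        X=onz('w4',*A(u,v),.02)-[p[0],p[1],0]; c,s=np.cos(p[2]),np.sin(p[2]); print('deck edge nest xy',((c*X[0]+s*X[1])*1e3).round(1),((-s*X[0]+c*X[1])*1e3).round(1))
s=manip.read_state()
for u,v in[(312,314),(270,259),(355,259),(353,363),(271,365)]:
    X=onz('w4',u,v,s['ee_pos'][2]-.0063+.0085); print('plate rel TCP, tool axes',((s['ee_rot'].T@(X-s['ee_pos']))*1e3).round(1))
E
python3 fit.py
```

```text
['w4'] [0.534  0.0935] yaw -23.47 z0 mm -3.5 lip 37.8 res [-0.6 -0.6  0.4 -0.3 -0.3 -0.   0.8  0.9 -0.3  0.   0.1 -1.1]
['wrist0'] [0.5334 0.0953] yaw -23.43 z0 mm -4.9 lip 36.5 res [-0.6  0.3  0.4  0.   0.8 -0.6  0.2  0.4 -1.4  0.2  0.6 -0.2 -0.3 -1.5]
['w4', 'wrist0'] [0.534  0.0938] yaw -23.54 z0 mm -3.1 lip 37.5 res [-1.  -0.5  0.2 -0.1 -0.8  0.2  0.4  1.  -0.7  0.2 -1.1 -0.3  0.3 -1.
  1.1 -1.2  0.4 -0.1 -1.6  0.1  0.8 -0.7 -0.  -0.9]
deck edge nest xy 11.2 15.8
deck edge nest xy 10.9 -17.3
deck edge nest xy -26.2 15.7
deck edge nest xy -26.4 -17.3
plate rel TCP, tool axes [ 7.   0.6 -2.2]
plate rel TCP, tool axes [ 32.  -16.1  -2.3]
plate rel TCP, tool axes [31.9 17.8 -2.3]
plate rel TCP, tool axes [-17.9  18.8  -2.2]
plate rel TCP, tool axes [-18.9 -17.7  -2.1]
```

```bash
cat > pnp.py <<'E'
from h import *
import sys
def plate(tag,R,c,z):
    g=cv2.cvtColor(cv2.imread(f'pics/{tag}.png'),6); d=np.load(f'pics/{tag}.npz')
    b=cv2.morphologyEx((g>150).astype(np.uint8),cv2.MORPH_CLOSE,np.ones((9,9)))
    m=np.zeros_like(b); u,v=c; n,l,s,_=cv2.connectedComponentsWithStats(b); m[l==l[v+3,u]]=1
    k=max(cv2.findContours(m,0,1)[0],key=cv2.contourArea); q=cv2.approxPolyDP(k,12,True)[:,0].astype(float)
    k=k[:,0].astype(float); L=[]
    for i in range(4):
        a,e=q[i],q[(i+1)%4]; t=(e-a)/np.linalg.norm(e-a); w=(k-a)@t; h=abs((k-a)@[-t[1],t[0]])
        s_=k[(h<3)&(w>8)&(w<np.linalg.norm(e-a)-8)]; vx,vy,x,y=cv2.fitLine(s_.astype(np.float32),2,0,.01,.01).ravel(); L.append(np.cross([x,y,1],[x+vx,y+vy,1]))
    C=np.array([(lambda p:p[:2]/p[2])(np.cross(L[i-1],L[i])) for i in range(4)])
    o=np.argsort(np.arctan2(*(C-C.mean(0)).T[::-1])); C=C[o]
    W=np.array([onz(tag,*p,z) for p in C]); T=(W-W.mean(0))@R
    O=np.array([(-17.5,-25,0),(17.5,-25,0),(17.5,25,0),(-17.5,25,0)])/1e3
    ok,rv,tv=cv2.solvePnP(O,C,d['m'],None); n=R.T@d['T'][:3,:3]@cv2.Rodrigues(rv)[0]
    p=R.T@((d['T'][:3,:3]@tv.ravel()+d['T'][:3,3]))
    print(tag,C.round(1).tolist()); print(' corners tool mm',(T[:,:2]*1e3).round(1).tolist(),'normal(tool)',n[:,2].round(3),'long axis',n[:,1].round(3)); return p
if __name__=='__main__':
    s=manip.read_state()
    R=s['ee_rot']; p=plate('w4',R,(312,314),s['ee_pos'][2]+.0022); print((p-R.T@s['ee_pos'])*1e3)
    a=np.radians(-45.2);X=np.array([np.cos(a),np.sin(a),0]);Z=np.array([0,0,-1.]);plate('w3',np.c_[X,np.cross(Z,X),Z],(310,298),.0085)
E
python3 pnp.py
```

```text
w4 [[268.3, 259.0], [355.2, 259.0], [350.5, 363.0], [272.7, 363.0]]
 corners tool mm [[25.0, -17.2], [24.9, 17.4], [-25.0, 17.2], [-24.9, -17.4]] normal(tool) [-0.008 -0.001  1.   ] long axis [-1.    -0.004 -0.008]
[ 6.36761746  0.48998087 -0.98441159]Traceback (most recent call last):
  File "pnp.py", line 22, in <module>
    a=np.radians(-45.2);X=np.array([np.cos(a),np.sin(a),0]);Z=np.array([0,0,-1.]);plate('w3',np.c_[X,np.cross(Z,X),Z],(310,298),.0085)
                                                                                  ~~~~~^^^^^^^^^^^^^^^^^^^^^^^^^^^^^^^^^^^^^^^^^^^^^^^
  File "pnp.py", line 11, in plate
    s_=k[(h<3)&(w>8)&(w<np.linalg.norm(e-a)-8)]; vx,vy,x,y=cv2.fitLine(s_.astype(np.float32),2,0,.01,.01).ravel(); L.append(np.cross([x,y,1],[x+vx,y+vy,1]))
                                                           ~~~~~~~~~~~^^^^^^^^^^^^^^^^^^^^^^^^^^^^^^^^^^^
cv2.error: OpenCV(4.12.0) /io/opencv/modules/imgproc/src/linefit.cpp:50: error: (-215:Assertion failed) count > 0 in function 'fitLine2D_wods'
```

```bash
python3 -c "
from h import *
goal([.5025,.1075],.036,-23.5)"
```

```text
shift [-7.4 -9.9 95.3] turn [-0.0008  0.0032 -0.006 ] ee [0.5055 0.0953 0.1313] F [-0.4 -0.4 -0.8] t 5.45 w 0.5121979455909994 ff 51.38541877269745
```

Emit:
{"api": "arm_command", "payload": {"series": [[-7.5, -10, 30, 0, 0.003, -0.006], [0, 0, 35, 0, 0, 0], [0, 0, 20, 0, 0, 0], [0, 0, 10, 0, 0, 0], [0, 0, 0, 0, 0, 0]]}}

```text
time: 5.95
ee_pos: [0.5022, 0.1073, 0.0355]
ee_rot: [[0.917, -0.398, -0.002], [-0.398, -0.917, -0.0], [-0.001, 0.001, -1.0]]
wrist_force: [-0.2, -0.3, -0.7]
gripper_width: 0.508
finger_force: 51.4
```

```bash
python3 -c "
from h import *
snap('wrist','w5');goal([.5025,.1075],.0263,-23.5)
a=cv2.imread('pics/w5.png')[40:400,160:480];b=cv2.imread('pics/wrist0.png')
c=snap('side','d5')['image'][240:320,250:350,::-1]
o=np.zeros((540,800,3),np.uint8);o[:,:480]=cv2.resize(a,(480,540),interpolation=2);o[:256,480:]=cv2.resize(c,(320,256),interpolation=2);cv2.imwrite('pics/c5.png',o)"
```

```text
shift [-0.4  0.4 10.3] turn [-0.0007 -0.0002  0.0012] ee [0.5031 0.1077 0.0366] F [-0.2  0.6 -0.1] t 6.0 w 0.5093185080763396 ff 51.365917325019836
```

View pics/c5.png

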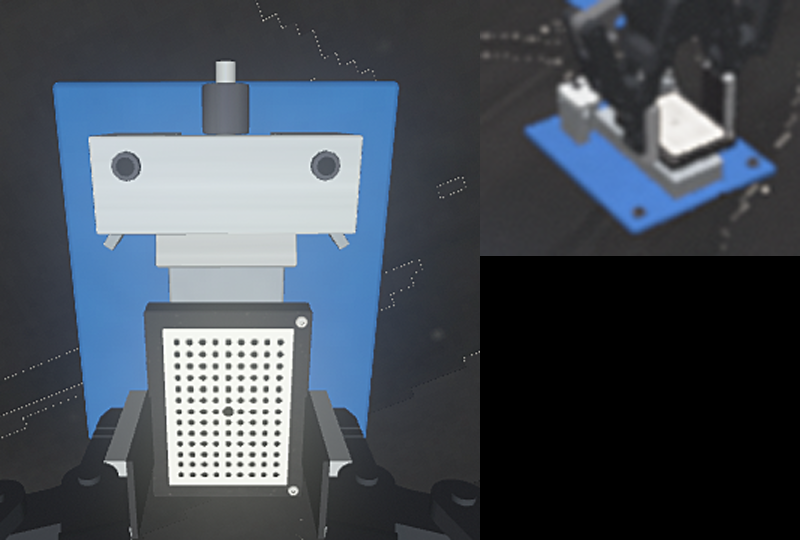

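The crop shows the plate (midline column 228) over the deck (226) and in line with the mouth (226.5), dots up. The fingers straddle the deck. I lower it gently next.

Emit:
{"api": "arm_command", "payload": {"series": [[0, 0, 5, 0, 0, 0], [0, 0, 3, 0, 0, 0], [0, 0, 0, 0, 0, 0], [0, 0, 0, 0, 0, 0]]}}

```text
time: 6.45
ee_pos: [0.5029, 0.1078, 0.0289]
ee_rot: [[0.918, -0.398, 0.001], [-0.398, -0.918, 0.001], [0.001, -0.002, -1.0]]
wrist_force: [-0.0, 0.1, -0.2]
gripper_width: 0.508
finger_force: 51.4
```

Emit:
{"api": "arm_command", "payload": {"series": [[0, 0, 1, 0, 0, 0], [0, 0, 0, 0, 0, 0], [0, 0, 0, 0, 0, 0]]}}

```text
time: 6.75
ee_pos: [0.5028, 0.1078, 0.0277]
ee_rot: [[0.918, -0.397, 0.001], [-0.397, -0.918, 0.001], [0.0, -0.001, -1.0]]
wrist_force: [0.2, -1.0, -0.8]
gripper_width: 0.511
finger_force: 51.4
```

```bash
python3 -c "
from pnp import *
s=manip.read_state();plate('w5',s['ee_rot'],(312,314),.0386);goal([.5025,.1075],.0263,-23.5)"
```

```text
w5 [[268.3, 259.0], [355.2, 259.0], [350.5, 363.0], [272.7, 363.0]]
 corners tool mm [[24.9, -17.2], [24.8, 17.3], [-24.9, 17.2], [-24.7, -17.4]] normal(tool) [-0.009  0.001  1.   ] long axis [-1.    -0.004 -0.009]
shift [-0.1  0.4  1.4] turn [-0.0011 -0.0003  0.0014] ee [0.5028 0.1078 0.0277] F [ 0.2 -1.  -0.8] t 6.75 w 0.5108868799252942 ff 51.369035840034485
```

Emit:
{"api": "arm_command", "payload": {"series": [[0, 0, 1, 0, 0, 0], [0, 0, 0, 0, 0, 0], [0, 0, 0, 0, 0, 0]]}}

```text
time: 7.05
ee_pos: [0.5028, 0.1078, 0.0266]
ee_rot: [[0.918, -0.397, 0.001], [-0.397, -0.918, 0.001], [0.0, -0.001, -1.0]]
wrist_force: [-1.0, 0.3, -1.6]
gripper_width: 0.507
finger_force: 51.4
```

Emit:
{"api": "arm_command", "payload": {"series": [[0, 0, 0.7, 0, 0, 0], [0, 0, 0, 0, 0, 0], [0, 0, 0, 0, 0, 0]]}}

```text
time: 7.35
ee_pos: [0.5029, 0.1078, 0.0262]
ee_rot: [[0.918, -0.397, 0.001], [-0.397, -0.918, 0.001], [0.0, -0.001, -1.0]]
wrist_force: [-1.0, -0.5, 4.0]
gripper_width: 0.507
finger_force: 51.8
```

Emit:
{"api": "arm_command", "payload": {"series": [[0, 0, 0.7, 0, 0, 0], [0, 0, 0, 0, 0, 0], [0, 0, 0, 0, 0, 0]]}}

```text
time: 7.65
ee_pos: [0.5029, 0.1079, 0.0262]
ee_rot: [[0.918, -0.397, 0.001], [-0.397, -0.918, 0.001], [0.001, -0.001, -1.0]]
wrist_force: [-3.1, -0.9, 8.8]
gripper_width: 0.508
finger_force: 52.4
```

Contact came at 26.2 mm, as predicted, so the plate is on the deck. I ease the press and slide it in.

Emit:
{"api": "arm_command", "payload": {"series": [[0, 0, -0.8, 0, 0, 0], [5, 0, 0, 0, 0, 0], [5, 0, 0, 0, 0, 0], [3, 0, 0, 0, 0, 0], [0, 0, 0, 0, 0, 0]]}}

```text
time: 8.15
ee_pos: [0.5155, 0.1024, 0.0262]
ee_rot: [[0.918, -0.398, 0.001], [-0.398, -0.918, 0.001], [0.001, -0.001, -1.0]]
wrist_force: [-1.8, 0.1, 4.3]
gripper_width: 0.502
finger_force: 52.0
```

Emit:
{"api": "arm_command", "payload": {"series": [[3, 0, 0, 0, 0, 0], [3, 0, 0, 0, 0, 0], [0, 0, 0, 0, 0, 0]]}}

```text
time: 8.45
ee_pos: [0.5208, 0.1001, 0.0262]
ee_rot: [[0.918, -0.398, 0.001], [-0.398, -0.918, 0.001], [0.0, -0.001, -1.0]]
wrist_force: [-1.8, -0.0, 5.1]
gripper_width: 0.509
finger_force: 52.0
```

Emit:
{"api": "arm_command", "payload": {"series": [[2, 0, 0, 0, 0, 0], [0, 0, 0, 0, 0, 0], [0, 0, 0, 0, 0, 0]]}}

```text
time: 8.75
ee_pos: [0.5225, 0.0993, 0.0263]
ee_rot: [[0.918, -0.398, 0.001], [-0.398, -0.918, 0.001], [0.0, -0.001, -1.0]]
wrist_force: [-2.2, 0.7, 6.0]
gripper_width: 0.506
finger_force: 52.0
```

```bash
cat >> h.py <<'E'
def where():
    s=manip.read_state(); a=np.radians(-23.5); R=np.array([[np.cos(a),np.sin(a)],[-np.sin(a),np.cos(a)]])
    print('plate nest xy',(R@(s['ee_pos'][:2]-[.534,.0938])*1e3+[6.4,0]).round(2),'z',s['ee_pos'][2].round(4),'F nest',(R@s['wrist_force'][:2]).round(1),s['wrist_force'][2].round(1),'tau',s['wrist_torque'].round(2),'t',s['time'],s['gripper_width'].round(3),s['finger_force'].round(1),'yaw',np.degrees(np.arctan2(s['ee_rot'][1,0],s['ee_rot'][0,0])).round(2))
E
python3 -c "
from h import *
where()"
```

```text
Traceback (most recent call last):
  File "h.py", line 28, in where
    print('plate nest xy',(R@(s['ee_pos'][:2]-[.534,.0938])*1e3+[6.4,0]).round(2),'z',s['ee_pos'][2].round(4),'F nest',(R@s['wrist_force'][:2]).round(1),s['wrist_force'][2].round(1),'tau',s['wrist_torque'].round(2),'t',s['time'],s['gripper_width'].round(3),s['finger_force'].round(1),'yaw',np.degrees(np.arctan2(s['ee_rot'][1,0],s['ee_rot'][0,0])).round(2))
                                                                                                                                                                                                                                     ^^^^^^^^^^^^^^^^^^^^^^^^
AttributeError: 'float' object has no attribute 'round'
```

Emit:
{"api": "arm_command", "payload": {"series": [[2, 0, -0.3, 0, 0, 0], [0, 0, 0, 0, 0, 0], [0, 0, 0, 0, 0, 0]]}}

```text
time: 9.05
ee_pos: [0.524, 0.0985, 0.0263]
ee_rot: [[0.918, -0.398, 0.0], [-0.398, -0.918, 0.001], [0.0, -0.001, -1.0]]
wrist_force: [-1.6, 0.1, 4.3]
gripper_width: 0.506
finger_force: 51.9
```

Emit:
{"api": "arm_command", "payload": {"series": [[2, 0, 0, 0, 0, 0], [0, 0, 0, 0, 0, 0], [0, 0, 0, 0, 0, 0]]}}

```text
time: 9.35
ee_pos: [0.5251, 0.098, 0.0263]
ee_rot: [[0.918, -0.398, -0.001], [-0.398, -0.918, 0.001], [-0.001, -0.001, -1.0]]
wrist_force: [-4.7, 3.7, 4.8]
gripper_width: 0.506
finger_force: 52.0
```

```bash
sed -i "s/s\['gripper_width'\].round(3),s\['finger_force'\].round(1)/s['gripper_width'],s['finger_force']/" h.py
python3 -c "
from h import *
where()"
```

```text
plate nest xy [-3.47  0.32] z 0.0263 F nest [-5.8  1.5] 4.8 tau [0.84 1.32 0.03] t 9.35 0.5059331718088262 52.01980412006378 yaw -23.42
```

Emit:
{"api": "arm_command", "payload": {"series": [[2, 0, 0, 0, 0, 0], [0, 0, 0, 0, 0, 0], [0, 0, 0, 0, 0, 0]]}}

```text
time: 9.65
ee_pos: [0.5265, 0.0974, 0.0262]
ee_rot: [[0.918, -0.398, -0.001], [-0.398, -0.918, 0.001], [-0.002, -0.0, -1.0]]
wrist_force: [-5.5, 4.1, 5.7]
gripper_width: 0.512
finger_force: 52.1
```

Emit:
{"api": "arm_command", "payload": {"series": [[2, 0, 0, 0, 0, 0], [0, 0, 0, 0, 0, 0], [0, 0, 0, 0, 0, 0]]}}

```text
time: 9.95
ee_pos: [0.528, 0.0967, 0.0262]
ee_rot: [[0.918, -0.397, -0.002], [-0.397, -0.918, 0.001], [-0.002, -0.0, -1.0]]
wrist_force: [-8.1, 4.9, 8.0]
gripper_width: 0.511
finger_force: 52.2
```

```bash
python3 -c "
from h import *
where()"
```

```text
plate nest xy [-0.29  0.29] z 0.0262 F nest [-9.3  1.3] 8.0 tau [1.53 2.08 0.09] t 9.95 0.510771283791561 52.184112668037415 yaw -23.42
```

Emit:
{"api": "arm_command", "payload": {"series": [[1.5, 0, -0.6, 0, 0, 0], [0, 0, 0, 0, 0, 0], [0, 0, 0, 0, 0, 0]]}}

```text
time: 10.25
ee_pos: [0.5293, 0.0962, 0.0263]
ee_rot: [[0.918, -0.398, -0.002], [-0.398, -0.918, 0.001], [-0.002, -0.0, -1.0]]
wrist_force: [-5.2, 5.2, 2.6]
gripper_width: 0.515
finger_force: 51.8
```

```bash
python3 -c "
from h import *
where()"
```

```text
plate nest xy [1.16 0.3 ] z 0.0263 F nest [-6.9  2.6] 2.6 tau [1.56 1.64 0.12] t 10.25 0.5145557461150964 51.79259240627289 yaw -23.43
```

Emit:
{"api": "arm_command", "payload": {"series": [[1, 0, 0, 0, 0, 0], [0, 0, 0, 0, 0, 0], [0, 0, 0, 0, 0, 0]]}}

```text
time: 10.55
ee_pos: [0.5299, 0.0959, 0.0263]
ee_rot: [[0.918, -0.398, -0.003], [-0.398, -0.918, 0.001], [-0.003, 0.0, -1.0]]
wrist_force: [-6.9, 6.4, 4.4]
gripper_width: 0.504
finger_force: 51.9
```

```bash
python3 -c "
from h import *
where()"
```

```text
plate nest xy [1.82 0.26] z 0.0263 F nest [-8.9  3.1] 4.4 tau [1.85 2.02 0.16] t 10.55 0.5041847205101337 51.875147223472595 yaw -23.43
```

Emit:
{"api": "arm_command", "payload": {"series": [[1, 0, 0, 0, 0, 0], [0, 0, 0, 0, 0, 0], [0, 0, 0, 0, 0, 0]]}}

```text
time: 10.85
ee_pos: [0.5303, 0.0957, 0.0263]
ee_rot: [[0.918, -0.398, -0.004], [-0.398, -0.918, 0.001], [-0.004, 0.0, -1.0]]
wrist_force: [-8.7, 7.8, 4.8]
gripper_width: 0.508
finger_force: 52.0
```

```bash
python3 -c "
from h import *
where()"
```

```text
plate nest xy [2.26 0.25] z 0.0263 F nest [-11.1   3.6] 4.8 tau [2.34 2.53 0.15] t 10.85 0.5084461952617468 51.99871122837067 yaw -23.42
```

Emit:
{"api": "arm_command", "payload": {"series": [[0, -0.8, 0, 0, 0, 0], [0, 0, 0, 0, 0, 0], [0, 0, 0, 0, 0, 0]]}}

```text
time: 11.15
ee_pos: [0.5303, 0.0957, 0.0263]
ee_rot: [[0.918, -0.398, -0.005], [-0.398, -0.918, 0.0], [-0.004, 0.002, -1.0]]
wrist_force: [-8.5, 5.3, 6.7]
gripper_width: 0.511
finger_force: 52.1
```

```bash
python3 -c "
from h import *
where()"
```

```text
plate nest xy [2.24 0.27] z 0.0263 F nest [-9.9  1.5] 6.7 tau [1.64 2.42 0.15] t 11.15 0.5113581709311914 52.066213488578796 yaw -23.43
```

Emit:
{"api": "arm_command", "payload": {"series": [[1, 0, 0, 0, 0, 0], [0, 0, 0, 0, 0, 0], [0, 0, 0, 0, 0, 0]]}}

```text
time: 11.45
ee_pos: [0.5303, 0.0957, 0.0263]
ee_rot: [[0.917, -0.398, -0.006], [-0.398, -0.917, 0.0], [-0.006, 0.002, -1.0]]
wrist_force: [-11.5, 7.4, 8.2]
gripper_width: 0.51
finger_force: 52.3
```

```bash
python3 -c "
from h import *
where()
a=snap('wrist','w6')['image'][80:400,150:490,::-1];cv2.imwrite('pics/c6.png',cv2.resize(a,(600,565),interpolation=2))"
```

```text
plate nest xy [2.29 0.25] z 0.0263 F nest [-13.4   2.2] 8.2 tau [2.51 3.31 0.15] t 11.45 0.5098337177704719 52.27809011936188 yaw -23.44
```

View pics/c6.png

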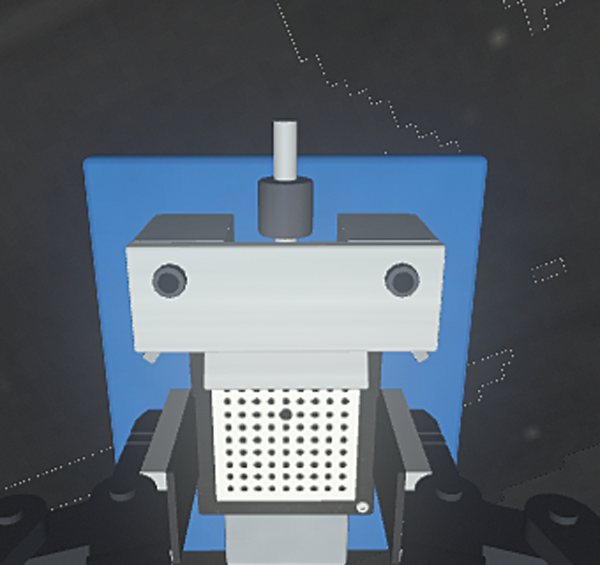

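The crop shows the plate square under the mouth, dots up, with the plunger rod sticking out of the rear at (285,150). The last 1 mm command moved it only 0.05 mm at x = 2.3 mm and raised the force, so it is hard on the stops. I trim the small pitch and the down-press.

Emit:
{"api": "arm_command", "payload": {"series": [[0, 0, -0.4, 0, 0.005, 0], [0, 0, 0, 0, 0, 0], [0, 0, 0, 0, 0, 0]]}}

```text
time: 11.8
ee_pos: [0.5303, 0.0957, 0.0263]
ee_rot: [[0.917, -0.398, -0.002], [-0.398, -0.917, -0.002], [-0.001, 0.002, -1.0]]
wrist_force: [-10.5, 8.5, 5.9]
gripper_width: 0.506
finger_force: 52.0
```

```bash
python3 -c "
from h import *
where(); print(manip.read_state()['ee_rot'][2].round(4))"
```

```text
plate nest xy [2.27 0.24] z 0.0263 F nest [-13.    3.6] 5.9 tau [2.48 3.12 0.21] t 11.8 0.5064698493348945 52.01957881450653 yaw -23.44
[-7.0e-04  2.2e-03 -1.0e+00]
```

Emit:
{"api": "arm_command", "payload": {"series": [[0, 0, 0, 0, 0, 0], [0, 0, 0, 0, 0, 0], [0, 0, 0, 0, 0, 0], [0, 0, 0, 0, 0, 0], [0, 0, 0, 0, 0, 0]]}}

```text
time: 12.3
ee_pos: [0.5303, 0.0956, 0.0263]
ee_rot: [[0.917, -0.398, -0.002], [-0.398, -0.917, -0.002], [-0.001, 0.002, -1.0]]
wrist_force: [-10.7, 7.9, 5.6]
gripper_width: 0.511
finger_force: 52.0
```

```bash
python3 -c "
from h import *
where(); print(manip.sign_off())"
```

```text
plate nest xy [2.3  0.23] z 0.0263 F nest [-13.   3.] 5.6 tau [2.54 3.15 0.19] t 12.3 0.5106851533819066 52.02632009983063 yaw -23.44
the job is handed in; nothing more can be done
None
```

The calibration target lies dots up under the lip, flat and square against the stops, and the gripper is still holding it there with about 13 N; the job was handed in at 12.3 s and the hand-in returned no verdict.

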